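# Fetch the clay jar from behind the bottles and weigh it

### The arm

A 6-joint arm with a two-finger parallel gripper is mounted at the origin on the work surface. World frame = base frame: x ahead of the robot, y to its left, z up, the work surface at z = 0. Lengths are in mm, angles in degrees, forces in N, time in s.
With the tool pointing down it reaches from about 250 to 800 mm from the base axis. Payload 3.9 kg.
Tool frame: the origin (TCP) lies between the finger pads, 19 mm behind the fingertips; this is the grasp point; z points along the fingers, y is the line along which they close (so a half turn about z gives the same grasp; the last joint's range is limited). The gripper opens to 85 mm and grips with 20 to 120 N. Pads are 22 mm wide; open, the fingers measure 114 mm over their backs; the gripper's body (76 mm by 85 mm) begins 54 mm behind the grasp point. The pads swing forward as they close: fully open they stand 13 mm farther back than shut.
Start: joints at [-63.999, 14.897, -7.913, 67.191, 0, 90], TCP at [230.146, -471.856, 250.004] pointing down, gripper open.
Joint ranges: [-159.42, 159.42], [-47.68, 98.78], [-73.54, 78.23], [-108.79, 121.32], [-90, 84.71], [-180, 180]. Speed limits (degrees/s): [147.25, 147.25, 180, 180, 180, 180].

### API

Orientations are given as a 3x3 rotation matrix whose columns are the frame's x, y, z axes.
In Python, from workcell import r gives the robot as it stands.
- The arm moves only by the shell command python3 drive.py 'ROWS' [FORCE]. ROWS is a JSON list of rows, 1 to 5 of them, each of 5 numbers: the finger opening in mm, then dx, dy, dz in shares of the most that a row can go, 1 being 50 mm, then a turn about the tool's z in shares of 180 degrees (1.0 is 180 degrees); each row shifts and turns the commanded pose from where the row before left it, along the tool's axes as they then stand; what a row does not reach is not made up. A row lasts 1/10 s, in which the tool goes at most 50 mm and 8.59 degrees, less where a joint would pass 70% of its speed; a pose out of reach is approached as far as the arm can. The fingers move at their own pace and stop on an object; FORCE is the grip in N (left out, the last holds). Time passes only in rows, so rows that do not move let the fingers close. It prints the time, the measured TCP pose, the force, the opening and the grip force at its end. Input that does not fit is refused with a message, and nothing moves.
- r.state(): the state, without advancing time (a new reading comes with each control period).
- r.grab_frame(name): name is "scene" or "top" or "wrist"; returns a dict with "image" (420x560x3 uint8, red, green, blue), "fx", "fy", "cx", "cy" (pixels), "dist_coeffs" ([k1, k2, p1, p2, k3] as OpenCV has them; the pictures are not rectified), "world_from_camera" (4x4, takes a point from camera to world coordinates). Camera axes: x right, y down, z forward; pixel columns grow to the right and rows downward; lengths in mm; the calibration is good to about 2 mm. A picture is of the moment at which its call begins. There is no depth.
- r.sign_off(): hands the job in; it is judged then, once.
The state is a dict: "time": time; "qpos": joint angles; "joint_velocities": joint speeds; "joint_torque": joint torques, N m; "eef_pos": TCP position; "tool_rot": TCP orientation; "force": force on the tool from outside, world axes, zero at the start; "wrist_torque": the same for the moment, N m; "gripper_width": finger opening in mm; "grip_force": force on a finger pad.
Only numpy, scipy, OpenCV 4.12 (cv2) and the standard library are available. Lean on these libraries where they do the work, as an engineer would, in place of code of your own. Each camera call takes 0.05 s, during which the arm holds its last target. There are 200 camera calls.

### The job

The jar with the black lid stands in the back row of the orange-rimmed stock tray. First move only the two bottles standing right in front of it, upright, onto the blue mat; then set the jar gently in the middle of the balance's pan, and after that stand each bottle back in the middle of the coaster that has the colour of its cap. Do not tip anything over, and leave the jar with the white lid where it is.

Things in the scene. Friction and masses are not known exactly. Their poses are not given: they have to be found in the camera images.
- amber_bottle: Amber glass bottle, white label, with a red cap, 56 mm across, 150 mm tall, 0.14 to 0.28 kg. Straight wall from the base to 102 mm, then narrowing to a cap 32 mm across that fills the top 22 mm. Origin: centre of its base, z up; round, yaw means nothing. Starts upright on the red coaster, its own place. Gripped from above with the TCP 80 mm above the base, the fingertips pass over the jars.
- white_bottle: White plastic bottle with a green cap, 54 mm across, 155 mm tall, 0.14 to 0.28 kg. Straight wall from the base to 107 mm, then narrowing to a cap 32 mm across that fills the top 22 mm. Origin: centre of its base, z up; round, yaw means nothing. Starts upright on the green coaster, its own place. Gripped from above with the TCP 80 mm above the base, the fingertips pass over the jars.
- metal_bottle: Bare aluminium bottle with a yellow cap, 54 mm across, 145 mm tall, 0.14 to 0.28 kg. Straight wall from the base to 97 mm, then narrowing to a cap 32 mm across that fills the top 22 mm. Origin: centre of its base, z up; round, yaw means nothing. Starts upright on the yellow coaster, its own place. Gripped from above with the TCP 80 mm above the base, the fingertips pass over the jars.
- clay_jar: The wanted jar: low, black lid, green body. 52 mm tall, 53 mm across, lid 56 mm across over the top 18 mm, 0.15 kg. Origin: centre of its base, z up. Starts on the tray floor in the back row, midway between two neighbouring bottles, 52 mm behind the line of their centres (about 10 mm of air to each). Grip it across the row (fingers before and behind it), TCP 32 mm above its base.
- cream_jar: The other jar: low, white lid, brick-red body; stays. 52 mm tall, 53 mm across, lid 56 mm across over the top 18 mm, 0.15 kg. Origin: centre of its base, z up. Starts on the tray floor in the back row, midway between two neighbouring bottles, 52 mm behind the line of their centres (about 10 mm of air to each). The jars are 78 mm apart.
- red_coaster: Round red disc, 68 mm across, 4 mm thick, fixed; its rim shows around the bottle with the red cap, whose place it is. Origin: centre of its underside, z up, x across the row from the bottles towards the jars, y along the row. The three coasters stand in a straight row at 78 mm pitch on the 6 mm thick floor of a fixed tray (orange rim 14 mm high, 182 x 282 mm outside, turned up to 0.15 rad).
- green_coaster: Round green disc, 68 mm across, 4 mm thick, fixed; its rim shows around the bottle with the green cap, whose place it is. Origin: centre of its underside, z up, x across the row from the bottles towards the jars, y along the row. The three coasters stand in a straight row at 78 mm pitch on the 6 mm thick floor of a fixed tray (orange rim 14 mm high, 182 x 282 mm outside, turned up to 0.15 rad).
- yellow_coaster: Round yellow disc, 68 mm across, 4 mm thick, fixed; its rim shows around the bottle with the yellow cap, whose place it is. Origin: centre of its underside, z up, x across the row from the bottles towards the jars, y along the row. The three coasters stand in a straight row at 78 mm pitch on the 6 mm thick floor of a fixed tray (orange rim 14 mm high, 182 x 282 mm outside, turned up to 0.15 rad).
- side_mat: Thin blue mat, 220 (its x) by 160 (its y) by 3 mm, fixed flat on the bench left or right of the tray: the side area. Origin: centre of its underside, z up. Empty at the start.
- balance: White bench balance, fixed, left or right of the tray, with the mat on the other. Housing 220 (its x) by 160 (its y) by 45 mm high, its centre 20 mm to the -x side of the origin. Round steel pan 120 mm across, flat, rigid, its top 60 mm above the bench. Origin: on the bench under the pan's centre, z up.

How it is judged (in metres and radians):
On the way, in this order (a step that is already met when the one before it is completed fails the run):
1. the two bottles in front of the black-lidded jar stand released on the blue mat; that jar and the third bottle have not been moved (20 mm) (distance of clay_jar from where it was at the start of the episode below 0.02 m and ((horizontal distance between clay_jar and red_coaster below 0.095 m and (x of amber_bottle in the frame of side_mat between -0.11 and 0.11 m and y of amber_bottle in the frame of side_mat between -0.08 and 0.08 m and z of amber_bottle in the frame of side_mat between 0 and 0.008 m and linear speed of amber_bottle below 0.02 m/s and angle between amber_bottle's own z axis and vertical below 0.2 rad and contact force between the fingers and amber_bottle below 0.3 N)) or (horizontal distance between clay_jar and red_coaster above 0.095 m and distance of amber_bottle from where it was at the start of the episode below 0.02 m)) and ((horizontal distance between clay_jar and green_coaster below 0.095 m and (x of white_bottle in the frame of side_mat between -0.11 and 0.11 m and y of white_bottle in the frame of side_mat between -0.08 and 0.08 m and z of white_bottle in the frame of side_mat between 0 and 0.008 m and linear speed of white_bottle below 0.02 m/s and angle between white_bottle's own z axis and vertical below 0.2 rad and contact force between the fingers and white_bottle below 0.3 N)) or (horizontal distance between clay_jar and green_coaster above 0.095 m and distance of white_bottle from where it was at the start of the episode below 0.02 m)) and ((horizontal distance between clay_jar and yellow_coaster below 0.095 m and (x of metal_bottle in the frame of side_mat between -0.11 and 0.11 m and y of metal_bottle in the frame of side_mat between -0.08 and 0.08 m and z of metal_bottle in the frame of side_mat between 0 and 0.008 m and linear speed of metal_bottle below 0.02 m/s and angle between metal_bottle's own z axis and vertical below 0.2 rad and contact force between the fingers and metal_bottle below 0.3 N)) or (horizontal distance between clay_jar and yellow_coaster above 0.095 m and distance of metal_bottle from where it was at the start of the episode below 0.02 m))), for 0.2 s.
2. the black-lidded jar stands released in the middle of the pan (15 mm), while both bottles are still off their coasters (horizontal distance between clay_jar and balance below 0.015 m and z of clay_jar in the frame of balance between 0.056 and 0.065 m and linear speed of clay_jar below 0.02 m/s and angle between clay_jar's own z axis and vertical below 0.2 rad and contact force between the fingers and clay_jar below 0.3 N and (((x of amber_bottle in the frame of side_mat between -0.11 and 0.11 m and y of amber_bottle in the frame of side_mat between -0.08 and 0.08 m and z of amber_bottle in the frame of side_mat between 0 and 0.008 m and linear speed of amber_bottle below 0.02 m/s and angle between amber_bottle's own z axis and vertical below 0.2 rad and contact force between the fingers and amber_bottle below 0.3 N) and (x of white_bottle in the frame of side_mat between -0.11 and 0.11 m and y of white_bottle in the frame of side_mat between -0.08 and 0.08 m and z of white_bottle in the frame of side_mat between 0 and 0.008 m and linear speed of white_bottle below 0.02 m/s and angle between white_bottle's own z axis and vertical below 0.2 rad and contact force between the fingers and white_bottle below 0.3 N)) or ((x of amber_bottle in the frame of side_mat between -0.11 and 0.11 m and y of amber_bottle in the frame of side_mat between -0.08 and 0.08 m and z of amber_bottle in the frame of side_mat between 0 and 0.008 m and linear speed of amber_bottle below 0.02 m/s and angle between amber_bottle's own z axis and vertical below 0.2 rad and contact force between the fingers and amber_bottle below 0.3 N) and (x of metal_bottle in the frame of side_mat between -0.11 and 0.11 m and y of metal_bottle in the frame of side_mat between -0.08 and 0.08 m and z of metal_bottle in the frame of side_mat between 0 and 0.008 m and linear speed of metal_bottle below 0.02 m/s and angle between metal_bottle's own z axis and vertical below 0.2 rad and contact force between the fingers and metal_bottle below 0.3 N)) or ((x of white_bottle in the frame of side_mat between -0.11 and 0.11 m and y of white_bottle in the frame of side_mat between -0.08 and 0.08 m and z of white_bottle in the frame of side_mat between 0 and 0.008 m and linear speed of white_bottle below 0.02 m/s and angle between white_bottle's own z axis and vertical below 0.2 rad and contact force between the fingers and white_bottle below 0.3 N) and (x of metal_bottle in the frame of side_mat between -0.11 and 0.11 m and y of metal_bottle in the frame of side_mat between -0.08 and 0.08 m and z of metal_bottle in the frame of side_mat between 0 and 0.008 m and linear speed of metal_bottle below 0.02 m/s and angle between metal_bottle's own z axis and vertical below 0.2 rad and contact force between the fingers and metal_bottle below 0.3 N)))), for 0.2 s.
At the end, for the whole second after the job is handed in: The black-lidded jar stands upright on the pan within 15 mm of its centre; all three bottles stand upright on the coasters of their cap colours, each within 12 mm of the coaster's centre; the white-lidded jar is within 20 mm of its start; everything is released and at rest (horizontal distance between clay_jar and balance below 0.015 m and z of clay_jar in the frame of balance between 0.056 and 0.065 m and linear speed of each of clay_jar, amber_bottle, white_bottle, metal_bottle below 0.02 m/s and angle between each of clay_jar, amber_bottle, white_bottle, metal_bottle's own z axis and vertical below 0.2 rad and contact force between the fingers and clay_jar below 0.3 N and horizontal distance between amber_bottle and red_coaster below 0.012 m and z of amber_bottle in the frame of red_coaster between 0.001 and 0.008 m and contact force between the fingers and amber_bottle below 0.3 N and horizontal distance between white_bottle and green_coaster below 0.012 m and z of white_bottle in the frame of green_coaster between 0.001 and 0.008 m and contact force between the fingers and white_bottle below 0.3 N and horizontal distance between metal_bottle and yellow_coaster below 0.012 m and z of metal_bottle in the frame of yellow_coaster between 0.001 and 0.008 m and contact force between the fingers and metal_bottle below 0.3 N and distance of cream_jar from where it was at the start of the episode below 0.02 m); the robot touches nothing.
It fails at once if a bottle or jar is tipped over (more than 0.7 rad) (angle between any of amber_bottle, white_bottle, metal_bottle, clay_jar, cream_jar's own z axis and vertical above 0.7 rad).
It fails at once if the white-lidded jar is moved by more than 20 mm (distance of cream_jar from where it was at the start of the episode above 0.02 m).
It fails at once if the jar is dropped or pressed hard on the balance (more than 40 N) (contact force between clay_jar and balance above 40 N).
It also fails if it takes over 136 s, if anything falls off the work surface, if the arm or the gripper's body presses on something with over 40 N, if the wrist force passes 120 N, or if a joint passes its speed limit or range.

## Working session

There is one attempt and no reset: what is moved stays moved. The work goes in short steps, Python scripts to look and compute and a shell command to move; the robot and the scene stay as the last step left them, time stands still between calls to the robot, and variables do not carry over. Pictures are saved under pics/ and viewed, at most 14 in all, crops included, and the job is handed in when it is done.

```bash
ls; mkdir -p pics; cat > h.py <<'E'
import numpy as np, cv2
from workcell import r
def cam(name,f):
    fr=r.grab_frame(name); cv2.imwrite(f'pics/{f}.png',fr['image'][:,:,::-1]); 
    np.savez(f'pics/{f}.npz',**{k:np.array(v) for k,v in fr.items()}); return fr
def pix(f,u,v,z):
    d=np.load(f'pics/{f}.npz'); K=np.array([[d['fx'],0,d['cx']],[0,d['fy'],d['cy']],[0,0,1.]],float)
    p=cv2.undistortPoints(np.array([[[u,v]]],float),K,d['dist_coeffs'].astype(float))[0,0]
    T=d['world_from_camera']; ray=T[:3,:3]@np.array([p[0],p[1],1]); o=T[:3,3]
    return o+ray*(z-o[2])/ray[2]
def proj(f,P):
    d=np.load(f'pics/{f}.npz'); K=np.array([[d['fx'],0,d['cx']],[0,d['fy'],d['cy']],[0,0,1.]],float)
    T=np.linalg.inv(d['world_from_camera'])
    return cv2.projectPoints(np.array(P,float).reshape(-1,3),cv2.Rodrigues(T[:3,:3])[0],T[:3,3],K,d['dist_coeffs'].astype(float))[0][:,0]
E
python3 - <<'E'
from h import *
for n in('top','scene'):
    f=cam(n,n+'0'); print(n,f['world_from_camera'].round(2).tolist(),f['fx'])
s=r.state(); print(s['eef_pos'],s['tool_rot'],s['time'],s['gripper_width'])
E
```

```text
drive.py
pics
workcell.py
top [[0.0, -1.0, 0.08, 489.84], [-1.0, -0.0, -0.01, 6.35], [0.01, -0.08, -1.0, 1023.21], [0.0, 0.0, 0.0, 1.0]] 512.5299668313853
scene [[0.5, 0.64, -0.58, 1024.11], [0.86, -0.39, 0.32, -277.78], [-0.02, -0.66, -0.75, 657.36], [0.0, 0.0, 0.0, 1.0]] 380.9304602806461
[ 229.87971688 -471.3365516   249.23889021] [[ 8.98810315e-01  4.38337038e-01 -8.11762204e-04]
 [ 4.38337789e-01 -8.98808872e-01  1.61098992e-03]
 [-2.34625213e-05 -1.80380041e-03 -9.99998373e-01]] 0.1 85.3680315399987
```

View pics/top0.png

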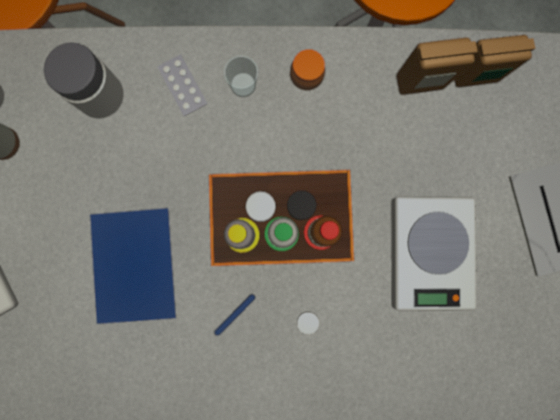

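View pics/scene0.png

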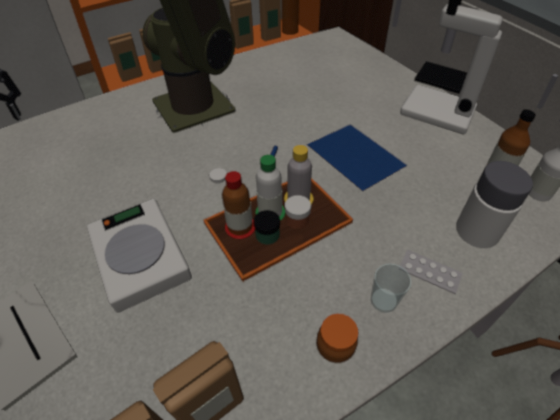

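The top view shows the black-lidded jar at (301,205) behind the green-cap bottle (282,233) and the red-cap bottle (323,231). The mat is on the left at (133,265), and the balance pan is on the right at (438,243). I'll enlarge these areas.

```bash
python3 - <<'E'
import cv2
i=cv2.imread('pics/top0.png')
a=cv2.convertScaleAbs(cv2.resize(i[165:270,205:360],None,fx=5,fy=5,interpolation=cv2.INTER_CUBIC),alpha=1.6)
cv2.imwrite('pics/c1.png',a)
E
```

```text
(no output)
```

View pics/c1.png

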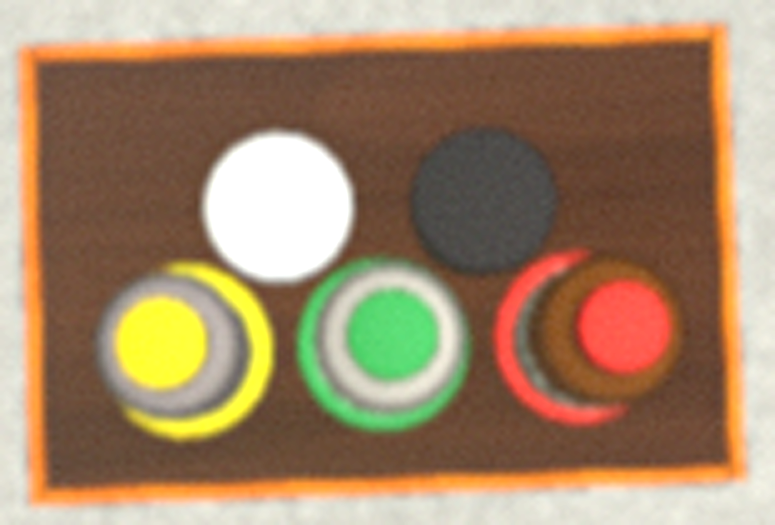

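```bash
python3 - <<'E'
from h import *
def c(u,v): return ((u+.5)/5-.5+205,(v+.5)/5-.5+165)
P={}
for n,u,v,z in [('capY',161,343,155),('capG',393,334,165),('capR',624,326,160),('white',278,206,58),('black',484,201,58),('coY',187,351,10),('coG',384,344,10),('coR',582,338,10),
 ('trTL',22,50,14),('trTR',724,27,14),('trBL',34,500,14),('trBR',744,477,14)]:
    P[n]=pix('top0',*c(u,v),z); print(n,P[n].round(1))
m=[pix('top0',u,v,3) for u,v in [(91,214),(168,209),(97,322.5),(175,317.5)]]
print('mat',np.round(m,1),np.mean(m,0).round(1))
print('pan',[pix('top0',u,v,60).round(1).tolist() for u,v in[(438.5,243),(408,243),(469,243),(438.5,211.5),(438.5,274)]])
b=[pix('top0',u,v,45) for u,v in [(394,198),(474.5,198),(397,309),(475.5,309)]];print('bal',np.round(b,1),np.mean(b,0))
# scene verification: project onto scene
for n in P: print(n,proj('scene0',P[n]).round(0).tolist())
print('pan scene',proj('scene0',pix('top0',438.5,243,60)))
i=cv2.imread('pics/top0.png')
g=cv2.cvtColor(i,cv2.COLOR_BGR2HSV)
ms=((g[...,0]>100)&(g[...,0]<125)&(g[...,1]>150)).astype(np.uint8); ms[:,200:]=0; ms[:200]=0
k,l,st,ce=cv2.connectedComponentsWithStats(ms);j=1+st[1:,4].argmax();print(ce[j],pix('top0',*ce[j],3),[pix('top0',*q,3).round(1).tolist() for q in cv2.boxPoints(cv2.minAreaRect(np.argwhere(l==j)[:,::-1].astype(np.float32)))])
E
```

```text
capY [512.2  63.5 155. ]
capG [515.1 -14.8 165. ]
capR [518.  -92.9 160. ]
white [566.5  26.   58. ]
black [568.6 -51.9  58. ]
coY [512.8  62.7  10. ]
coG [515.7 -15.1  10. ]
coR [518.1 -93.5  10. ]
trTL [632.  128.8  14. ]
trTR [ 642.  -150.6   14. ]
trBL [454.1 122.3  14. ]
trBR [ 463.3 -156.8   14. ]
mat [[553.7 368.1   3. ]
 [564.1 211.6   3. ]
 [337.3 351.6   3. ]
 [349.  195.    3. ]] [451.  281.6   3. ]
pan [[496.1, -312.8, 60.0], [496.3, -253.8, 60.0], [495.9, -372.5, 60.0], [556.1, -314.0, 60.0], [437.5, -311.8, 60.0]]
bal [[ 583.2 -231.9   45. ]
 [ 583.7 -391.8   45. ]
 [ 370.6 -235.1   45. ]
 [ 368.6 -389.2   45. ]] [ 476.52089024 -312.00194269   45.        ]
capY [[299.0, 149.0]]
capG [[266.0, 159.0]]
capR [[231.0, 176.0]]
white [[297.0, 204.0]]
black [[265.0, 219.0]]
coY [[297.0, 198.0]]
coG [[269.0, 212.0]]
coR [[238.0, 226.0]]
trTL [[351.0, 219.0]]
trTR [[240.0, 278.0]]
trBL [[305.0, 173.0]]
trBR [[202.0, 220.0]]
pan scene [[132.43750488 246.66490778]]
[132.28727131 266.0477488 ] [450.02800217 281.69756679   3.        ] [[552.5, 369.0, 3.0], [563.1, 214.9, 3.0], [350.6, 198.0, 3.0], [338.8, 350.3, 3.0]]
```

```bash
python3 - <<'E'
import cv2
i=cv2.imread('pics/scene0.png')
cv2.imwrite('pics/c2.png',cv2.convertScaleAbs(cv2.resize(i[140:285,80:360],None,fx=2.8,fy=2.8,interpolation=cv2.INTER_CUBIC),alpha=1.6))
i=cv2.imread('pics/top0.png')
cv2.imwrite('pics/c3.png',cv2.convertScaleAbs(cv2.resize(i[190:315,385:485],None,fx=4.5,fy=4.5,interpolation=cv2.INTER_CUBIC),alpha=1.2))
E
```

```text
(no output)
```

View pics/c2.png

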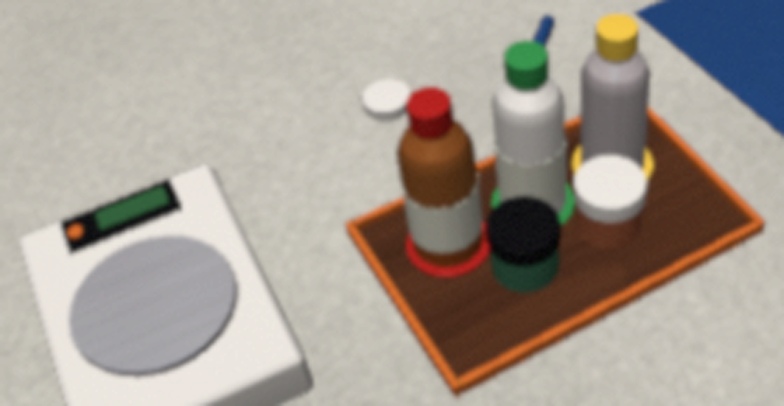

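View pics/c3.png

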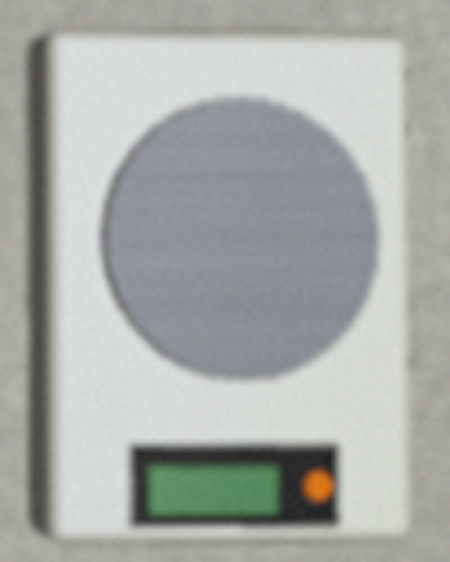

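The crops agree with the given sizes: pan centre in c3 at (240,238), 78 mm coaster pitch, and the jar 52 mm behind the line. The amber and white bottles are the ones to move, and tray yaw is about 2°. I'll turn the tool and move above the amber bottle.

The rows are not in the units I measure in: shifts go in shares of 50 mm and turns go in shares of 180 degrees. I convert before sending: -8.25 degrees is -0.0458.

```bash
cat >> h.py <<'E'
def rem(x,y,z,yaw=2.05):
    s=r.state(); R=s['tool_rot']; d=R.T@(np.array([x,y,z])-s['eef_pos'])
    a=np.degrees(np.arctan2(R[1,1],R[0,1]))
    print('rem tool',d.round(1),'turn',round(a-yaw,2),'tcp',s['eef_pos'].round(1),'F',np.round(s['force'],1),'w',round(s['gripper_width'],1),'g',round(s['grip_force'],1),'t',s['time'],'q6',round(s['qpos'][5],1))
E
cat > rem.py <<'E'
import sys; from h import *
rem(*map(float,sys.argv[1:]))
E
python3 drive.py '[[85,0,0,0,-0.0458],[85,0,0,0,-0.0458],[85,0,0,0,-0.0458],[85,0,0,0,-0.0458],[85,0,0,0,-0.0458]]' 40
python3 drive.py '[[85,0,0,0,-0.0458],[85,0,0,0,-0.0458],[85,0,0,0,-0.0458],[85,0,0,0,0],[85,0,0,0,0]]'
python3 rem.py 518 -93.3 250
```

```text
time: 0.6
eef_pos: [230.0, -471.5, 249.5]
tool_rot: [[0.381, 0.924, -0.001], [0.924, -0.381, 0.001], [0.001, -0.001, -1.0]]
force: [-0.5, -0.1, 0.4]
gripper_width: 84.9
grip_force: 0.0
time: 1.1
eef_pos: [230.0, -471.6, 249.7]
tool_rot: [[-0.032, 0.999, -0.0], [0.999, 0.032, 0.001], [0.001, -0.0, -1.0]]
force: [-0.3, 0.2, -0.3]
gripper_width: 84.9
grip_force: 0.0
rem tool [ 3.689e+02  2.999e+02 -2.000e-01] turn -0.22 tcp [ 230.  -471.6  249.7] F [-0.3  0.2 -0.3] w 84.9 g 0.0 t 1.1 q6 24.2
```

Converted, 37 mm is 0.74, 36 mm is 0.72.

```bash

python3 drive.py '[[85,0.72,0.6,0,0],[85,0.74,0.6,0,0],[85,0.74,0.6,0,0],[85,0.74,0.6,0,0],[85,0.74,0.6,0,0]]' >/dev/null
python3 drive.py '[[85,0.74,0.6,0,0],[85,0.74,0.6,0,0],[85,0.74,0.6,0,0],[85,0.74,0.6,0,0],[85,0.74,0.6,0,0]]'>/dev/null
python3 drive.py '[[85,0,0,0,0],[85,0,0,0,0],[85,0,0,0,0]]'>/dev/null
python3 rem.py 518 -93.3 250; python3 -c "
from h import *
cam('wrist','w1')"
```

```text
rem tool [-0.2  1.7 -0.2] turn -0.15 tcp [516.3 -93.2 249.8] F [ 0.3  0.8 -0.3] w 85.1 g 0.0 t 2.4 q6 77.9
```

View pics/w1.png

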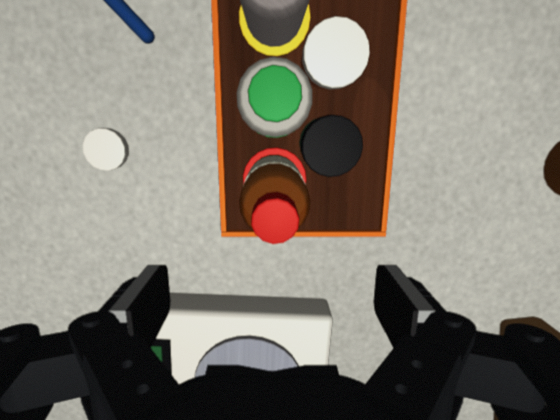

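The wrist view shows the red cap at (275,219), the green cap at (275,94) and the black lid at (332,145), all close to the line of the fingers. I'll cross-check these positions.

Converted, 25 mm is 0.5, 20 mm is 0.4.

```bash
python3 -c "
from h import *
for n,u,v,z in [('R',275,219,160),('G',275,93.5,165),('B',332,145,58),('W',337,52,58)]: print(n,pix('w1',u,v,z).round(1))
print(np.load('pics/w1.npz')['world_from_camera'].round(2))"
python3 drive.py '[[85,0,0.034,0.5,0],[85,0,0,0.5,0],[85,0,0,0.4,0],[85,0,0,0,0],[85,0,0,0,0]]'>/dev/null
python3 rem.py 518 -93.3 90
```

```text
R [519.3 -89.6 160. ]
G [516.6 -13.1 165. ]
B [570.1 -49.3  58. ]
W [568.2  27.8  58. ]
[[ 1.0000e+00  3.0000e-02  1.0000e-02  5.1511e+02]
 [ 3.0000e-02 -9.6000e-01 -2.7000e-01 -2.5030e+01]
 [-0.0000e+00  2.7000e-01 -9.6000e-01  3.7355e+02]
 [ 0.0000e+00  0.0000e+00  0.0000e+00  1.0000e+00]]
rem tool [ 0.3 -0.1 90.4] turn -0.18 tcp [518.1 -93.6 180.4] F [1.1 0.  0.9] w 85.0 g 0.0 t 2.95 q6 77.9
```

Converted, 25 mm is 0.5, 18 mm is 0.36.

```bash

python3 drive.py '[[85,0.014,0.006,0.5,0],[85,0,0,0.5,0],[85,0,0,0.36,0],[85,0,0,0,0],[85,0,0,0,0]]'>/dev/null
python3 rem.py 518.3 -92.8 90
python3 drive.py '[[85,0,0,0.04,0],[85,0,0,0.04,0],[85,0,0,0,0]]'>/dev/null
python3 rem.py 518.3 -92.8 90
```

```text
rem tool [-0.4 -1.6 23.3] turn -0.09 tcp [519.8 -92.3 113.3] F [-0.9  0.3  0.5] w 85.1 g 0.0 t 3.45 q6 78.0
rem tool [-0.8 -1.3 18.6] turn -0.05 tcp [519.5 -91.9 108.6] F [-0.4 -0.4 -0.7] w 85.3 g 0.0 t 3.75 q6 78.0
```

Converted, 1.5 mm is 0.03.

```bash

python3 drive.py '[[85,0,0,0.03,0],[85,0,0,0,0]]'>/dev/null
python3 rem.py 518.3 -92.8 90
python3 drive.py '[[85,0,0,0.03,0],[85,0,0,0,0]]'>/dev/null
python3 rem.py 518.3 -92.8 90
```

```text
rem tool [-1.  -0.8 16.5] turn -0.05 tcp [519.  -91.8 106.5] F [-0.6 -0.4 -1.1] w 85.0 g 0.0 t 3.95 q6 78.0
rem tool [-0.8 -1.4 16.2] turn -0.05 tcp [519.6 -91.9 106.2] F [-1.9  0.9  8.8] w 84.9 g 0.0 t 4.15 q6 78.0
```

Converted, 1.5 mm is 0.03.

```bash

python3 drive.py '[[85,0,0,0.03,0],[85,0,0,0,0]]'>/dev/null
python3 rem.py 518.3 -92.8 90
python3 drive.py '[[85,0,0,0.03,0],[85,0,0,0,0]]'>/dev/null
python3 rem.py 518.3 -92.8 90
```

```text
rem tool [-0.6 -2.2 16.3] turn -0.05 tcp [520.4 -92.1 106.3] F [-3.4  1.  17. ] w 85.2 g 0.0 t 4.35 q6 78.0
rem tool [-0.5 -3.1 16.4] turn -0.05 tcp [521.3 -92.2 106.4] F [-6.1  0.1 26.8] w 84.7 g 0.0 t 4.55 q6 78.0
```

The body met the cap at TCP 106 mm, just as the 54 mm figure predicts, so 80 mm above the base can't be reached from above. I'll back off to about 2 mm clearance and grip there, which is still on the straight wall.

Converted, -4.5 mm is -0.09, -3 mm is -0.06.

```bash

python3 drive.py '[[85,0,0,-0.06,0],[85,0,0,-0.09,0],[85,0,0,0,0],[85,0,0,0,0]]'>/dev/null
python3 rem.py 518.3 -92.8 108
python3 drive.py '[[50,0,0,0,0],[50,0,0,0,0],[50,0,0,0,0],[50,0,0,0,0],[50,0,0,0,0]]' 50 >/dev/null
python3 drive.py '[[50,0,0,0,0],[50,0,0,0,0],[50,0,0,0,0],[50,0,0,0,0],[50,0,0,0,0]]' 50 >/dev/null
python3 rem.py 518.3 -92.8 108
```

```text
rem tool [-1.  -0.6  1.1] turn -0.05 tcp [518.9 -91.8 109.1] F [-0.1 -0.4  0. ] w 85.0 g 0.0 t 4.95 q6 78.0
rem tool [-1.  -0.6  1.4] turn -0.05 tcp [518.9 -91.8 109.4] F [-0.6 -0.7 -0.5] w 54.3 g 52.9 t 5.95 q6 78.0
```

Converted, -4 mm is -0.08, -3 mm is -0.06.

```bash

python3 drive.py '[[50,0,0,-0.06,0],[50,0,0,-0.06,0],[50,0,0,-0.08,0],[50,0,0,0,0],[50,0,0,0,0]]' >/dev/null
python3 rem.py 518.3 -92.8 109
python3 -c "
from h import *
cam('wrist','w2')
f=cam('scene','s2');i=f['image'][140:260,180:340,::-1];a=cv2.resize(i,None,fx=3.5,fy=3.5)
w=cv2.imread('pics/w2.png')
b=np.hstack([cv2.resize(w,(560,420))[:,:380],a[:,:400]]);cv2.imwrite('pics/c4.png',cv2.convertScaleAbs(b,alpha=1.6))"
```

```text
rem tool [-0.9 -1.  10.8] turn -0.05 tcp [519.3 -91.8 119.8] F [ 0.2  0.5 -2.3] w 54.2 g 52.8 t 6.45 q6 78.0
```

View pics/c4.png

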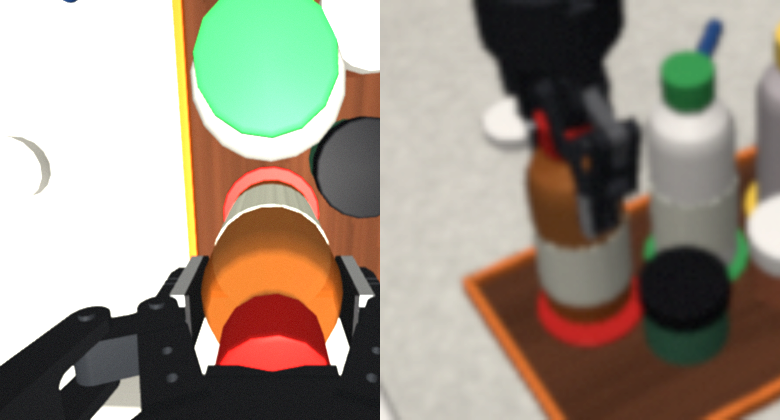

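The bottle is held upright, carrying 2.3 N. I'll lift it clear of its neighbours and carry it to the mat.

Converted, -40 mm is -0.8, -35 mm is -0.7.

```bash

python3 drive.py '[[50,0,0,-0.3,0],[50,0,0,-0.7,0],[50,0,0,-0.8,0],[50,0,0,-0.8,0],[50,0,0,-0.7,0]]' >/dev/null
python3 drive.py '[[50,0.3,0,-0.2,0],[50,0.6,0,0,0],[50,0.8,0,0,0],[50,0.8,0,0,0],[50,0.8,0,0,0]]' >/dev/null
python3 drive.py '[[50,0.8,0,0,0],[50,0.8,0,0,0],[50,0.8,0,0,0],[50,0.8,0,0,0],[50,0.6,0,0,0]]' >/dev/null
python3 drive.py '[[50,0.3,0,0,0],[50,0.1,0,0,0],[50,0,0,0,0],[50,0,0,0,0]]' >/dev/null
python3 rem.py 510 286 103.5
```

```text
rem tool [  4.3   4.4 190.7] turn -0.11 tcp [505.8 281.8 294.2] F [-0.1 -0.6 -2.4] w 54.4 g 53.3 t 8.45 q6 117.2
```

Converted, 40 mm is 0.8, 25 mm is 0.5.

```bash

python3 drive.py '[[50,0.08,0.08,0.4,0],[50,0,0,0.8,0],[50,0,0,0.8,0],[50,0,0,0.8,0],[50,0,0,0.5,0]]' >/dev/null
python3 drive.py '[[50,0,0,0.3,0],[50,0,0,0.08,0],[50,0,0,0,0],[50,0,0,0,0]]' >/dev/null
python3 rem.py 510 286 103.5
```

```text
rem tool [-0.9 -0.9  8.3] turn -0.11 tcp [510.8 286.9 111.8] F [ 0.7  0.9 -1.4] w 54.1 g 53.2 t 9.35 q6 117.4
```

Converted, 3 mm is 0.06.

```bash

python3 drive.py '[[50,0,0,0.06,0],[50,0,0,0.06,0],[50,0,0,0,0]]' >/dev/null
python3 rem.py 510 286 103.5
python3 drive.py '[[50,0,0,0.02,0],[50,0,0,0.01,0],[50,0,0,0,0]]' >/dev/null
python3 rem.py 510 286 103.5
python3 drive.py '[[50,0,0,0.02,0],[50,0,0,0,0]]' >/dev/null
python3 rem.py 510 286 103.5
```

```text
rem tool [-1.1  0.2  1. ] turn -0.04 tcp [509.7 287.1 104.5] F [-0.2  0.2 -1.3] w 54.3 g 53.2 t 9.65 q6 117.4
rem tool [-1.1  0.2 -0.6] turn -0.05 tcp [509.7 287.1 102.9] F [ 0.5 -0.7 -1. ] w 53.8 g 53.2 t 9.95 q6 117.4
rem tool [-1.2  0.1 -1.2] turn -0.05 tcp [509.9 287.2 102.3] F [-0.7  0.1  2.1] w 54.1 g 53.5 t 10.15 q6 117.4
```

Contact came at the expected height, so I'll release and retreat.

Converted, -35 mm is -0.7, -30 mm is -0.6.

```bash

python3 drive.py '[[60,0,0,0,0],[75,0,0,0,0],[85,0,0,0,0],[85,0,0,0,0],[85,0,0,0,0]]' >/dev/null
python3 drive.py '[[85,0,0,-0.06,0],[85,0,0,-0.24,0],[85,0,0,-0.6,0],[85,0,0,-0.7,0],[85,0,0,-0.7,0]]' >/dev/null
python3 drive.py '[[85,0,0,-0.6,0],[85,0,0,-0.2,0],[85,0,0,0,0],[85,0,0,0,0]]' >/dev/null
python3 rem.py 515.7 -14.5 250
python3 -c "
from h import *
cam('top','t5');i=cv2.imread('pics/t5.png')[160:330,80:370];cv2.imwrite('pics/c5.png',cv2.convertScaleAbs(cv2.resize(i,None,fx=2.7,fy=2.7),alpha=1.5))"
```

```text
rem tool [-301.3   -4.2    6.3] turn -0.05 tcp [509.4 286.8 256.2] F [-0.1 -0.8 -0.5] w 85.4 g 0.0 t 11.55 q6 117.4
```

View pics/c5.png

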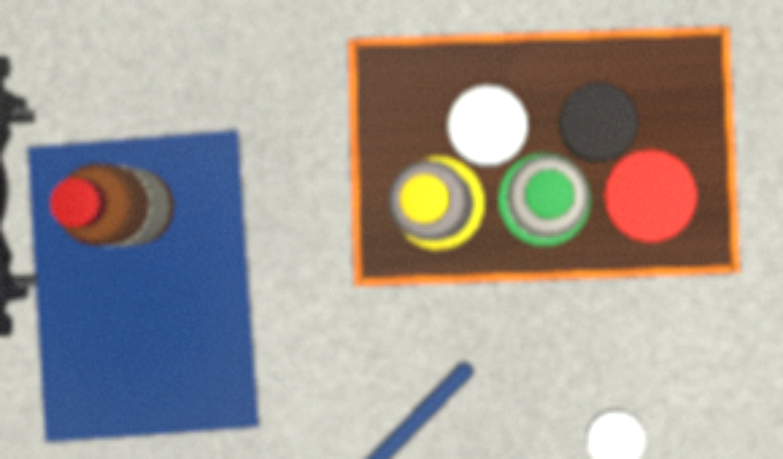

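Amber stands on the mat with its cap at (77,203) in the crop. The red coaster is now fully visible at (651,196), and nothing else has shifted. Next is the white bottle.

Converted, -40 mm is -0.8, -30 mm is -0.6.

```bash

python3 -c "
from h import *
for n,u,v,z in [('coR',651,196,10),('capA',77,203,153),('G',550,194,165),('B',598,121,58)]: print(n,pix('t5',(u+.5)/2.7-.5+80,(v+.5)/2.7-.5+160,z).round(1))
i=cv2.cvtColor(cv2.imread('pics/t5.png'),cv2.COLOR_BGR2HSV);m=((i[...,0]<6)|(i[...,0]>174))&(i[...,1]>120);m[:,:290]=0;m[:210]=0;m[:,350:]=0;m[262:]=0
k,l,st,ce=cv2.connectedComponentsWithStats(m.astype(np.uint8));j=1+st[1:,4].argmax();print(st[j],ce[j],pix('t5',*ce[j],10))"
python3 drive.py '[[85,-0.6,0,0,0],[85,-0.8,0,0,0],[85,-0.8,0,0,0],[85,-0.8,0,0,0],[85,-0.8,0,0,0]]' >/dev/null
python3 drive.py '[[85,-0.8,0,0,0],[85,-0.8,-0.04,0,0],[85,-0.5,-0.04,0,0],[85,-0.1,0,0,0],[85,0,0,0,0]]' >/dev/null
python3 drive.py '[[85,0,0,0,0],[85,0,0,0,0]]' >/dev/null
python3 rem.py 515.7 -14.5 114
```

```text
coR [518.  -93.1  10. ]
capA [508.6 283.9 153. ]
G [514.9 -15.1 165. ]
B [569.1 -51.4  58. ]
[303 215  36  36 986] [320.57606491 232.10243408] [518.33218624 -92.62294136  10.        ]
rem tool [ -2.8  -0.4 142.6] turn 0.05 tcp [516.1 -11.7 256.6] F [-0.4 -0.6  0. ] w 84.9 g 0.0 t 12.8 q6 86.6
```

Converted, 35 mm is 0.7, 30 mm is 0.6.

```bash

python3 drive.py '[[85,-0.05,-0.008,0.4,0],[85,0,0,0.7,0],[85,0,0,0.7,0],[85,0,0,0.6,0],[85,0,0,0.36,0]]' >/dev/null
python3 drive.py '[[85,0,0,0.06,0],[85,0,0,0,0],[85,0,0,0,0]]' >/dev/null
python3 rem.py 515.7 -14.5 113
```

```text
rem tool [ 0.5 -1.4  4.2] turn -0.0 tcp [517.1 -15.  117.2] F [-0.1  1.1 -0.2] w 85.3 g 0.0 t 13.6 q6 86.3
```

Converted, 3 mm is 0.06, -1 mm is -0.02.

```bash

python3 drive.py '[[85,0,-0.02,0.06,0],[85,0,0,0.016,0],[85,0,0,0,0],[85,0,0,0,0]]' >/dev/null
python3 rem.py 515.7 -14.5 113
python3 drive.py '[[50,0,0,0,0],[50,0,0,0,0],[50,0,0,0,0],[50,0,0,0,0],[50,0,0,0,0]]' >/dev/null
python3 drive.py '[[50,0,0,0,0],[50,0,0,0,0],[50,0,0,0,0],[50,0,0,0,0],[50,0,0,0,0]]' >/dev/null
python3 rem.py 515.7 -14.5 113
python3 drive.py '[[50,0,0,-0.06,0],[50,0,0,-0.06,0],[50,0,0,-0.08,0],[50,0,0,0,0],[50,0,0,0,0]]' >/dev/null
python3 rem.py 515.7 -14.5 113
```

```text
rem tool [ 1.   0.6 -0.5] turn -0.06 tcp [515.1 -15.5 112.5] F [-0.5 -0.2 -0.5] w 85.0 g 0.0 t 14.0 q6 86.3
rem tool [ 0.9  0.3 -0.3] turn -0.05 tcp [515.4 -15.5 112.7] F [-1.  -1.1  5.2] w 52.1 g 52.6 t 15.0 q6 86.3
rem tool [0.9 0.8 9.2] turn -0.05 tcp [515.  -15.4 122.2] F [-0.6  0.5 -2.6] w 52.3 g 52.6 t 15.5 q6 86.3
```

Converted, -40 mm is -0.8, -35 mm is -0.7.

```bash

python3 drive.py '[[50,0,0,-0.3,0],[50,0,0,-0.7,0],[50,0,0,-0.8,0],[50,0,0,-0.8,0],[50,0,0,-0.7,0]]' >/dev/null
python3 drive.py '[[50,0.36,-0.14,-0.1,0],[50,0.74,-0.28,0,0],[50,0.74,-0.28,0,0],[50,0.74,-0.28,0,0],[50,0.74,-0.28,0,0]]' >/dev/null
python3 drive.py '[[50,0.74,-0.28,0,0],[50,0.74,-0.28,0,0],[50,0.74,-0.26,0,0],[50,0.38,-0.12,0,0],[50,0,0,0,0]]' >/dev/null
python3 drive.py '[[50,0,0,0,0],[50,0,0,0,0]]' >/dev/null
python3 rem.py 395 277 106
```

```text
rem tool [  1.5   0.2 186. ] turn -0.11 tcp [394.9 275.7 292. ] F [ 0.9 -0.5 -2.3] w 52.4 g 53.2 t 17.2 q6 123.0
```

Converted, 40 mm is 0.8, 25 mm is 0.5.

```bash

python3 drive.py '[[50,0.02,0,0.4,0],[50,0,0,0.8,0],[50,0,0,0.8,0],[50,0,0,0.8,0],[50,0,0,0.5,0]]' >/dev/null
python3 drive.py '[[50,0,0,0.24,0],[50,0,0,0.08,0],[50,0,0,0,0],[50,0,0,0,0]]' >/dev/null
python3 rem.py 395 277 105.7
python3 drive.py '[[50,0,0,0.04,0],[50,0,0,0.02,0],[50,0,0,0,0],[50,0,0,0,0]]' >/dev/null
python3 rem.py 395 277 105.7
```

```text
rem tool [-0.6 -0.7  6.4] turn -0.1 tcp [395.6 277.6 112.1] F [ 0.6  0.4 -1.6] w 52.0 g 53.2 t 18.1 q6 123.1
rem tool [-0.7  0.2  2.7] turn -0.04 tcp [394.7 277.7 108.4] F [ 0.3 -0.6 -1.7] w 51.8 g 53.2 t 18.5 q6 123.1
```

Converted, 1.5 mm is 0.03, 0.7 mm is 0.014.

```bash

python3 drive.py '[[50,0,0,0.03,0],[50,0,0,0.014,0],[50,0,0,0,0]]' >/dev/null
python3 rem.py 395 277 105.7
python3 drive.py '[[50,0,0,0.014,0],[50,0,0,0,0]]' >/dev/null
python3 rem.py 395 277 105.7
python3 drive.py '[[50,0,0,0.014,0],[50,0,0,0,0]]' >/dev/null
python3 rem.py 395 277 105.7
```

```text
rem tool [-0.5  0.5  0.1] turn -0.05 tcp [394.5 277.5 105.8] F [-0.6 -0.8 -2.4] w 52.2 g 53.2 t 18.8 q6 123.1
rem tool [-0.6  0.3 -0.1] turn -0.04 tcp [394.6 277.6 105.6] F [-2.  -0.2  3.1] w 52.2 g 53.6 t 19.0 q6 123.1
rem tool [-0.7  0.2 -0.1] turn -0.05 tcp [394.7 277.7 105.6] F [-2.5 -2.5  9. ] w 52.0 g 54.3 t 19.2 q6 123.1
```

Converted, -1 mm is -0.02.

```bash

python3 drive.py '[[50,0,0,-0.02,0],[65,0,0,0,0],[85,0,0,0,0],[85,0,0,0,0],[85,0,0,0,0]]' >/dev/null
python3 drive.py '[[85,0,0,-0.02,0],[85,0,0,-0.3,0],[85,0,0,-0.6,0],[85,0,0,-0.7,0],[85,0,0,-0.7,0]]' >/dev/null
python3 drive.py '[[85,0,0,-0.6,0],[85,0,0,-0.1,0],[85,0,0,0,0],[85,0,0,0,0]]' >/dev/null
python3 rem.py 569.3 -51 250
python3 -c "
from h import *
cam('top','t6');i=cv2.imread('pics/t6.png')[160:330,80:370];cv2.imwrite('pics/c6.png',cv2.convertScaleAbs(cv2.resize(i,None,fx=2.7,fy=2.7),alpha=1.5))"
```

```text
rem tool [-334.   163.7    5.5] turn -0.05 tcp [394.1 277.1 255.4] F [ 0.5 -0.2 -0.7] w 85.2 g 0.0 t 20.6 q6 123.1
```

View pics/c6.png

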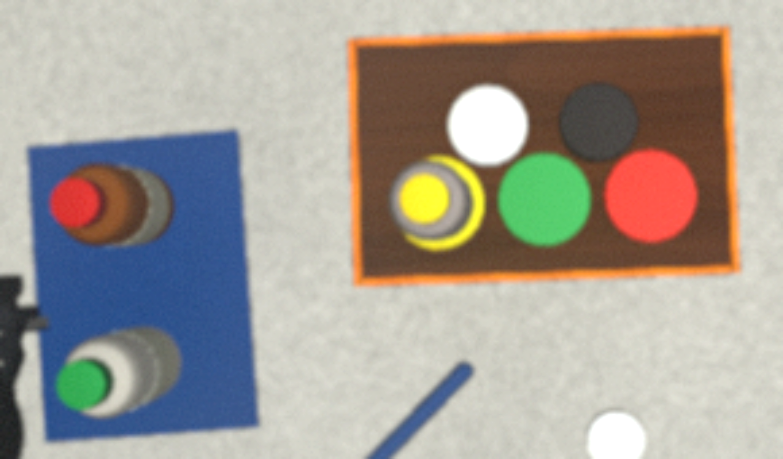

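Both bottles stand on the mat (caps at (77,203) and (83,385)), and the green coaster is at (545,199) in the crop. Now the jar.

Converted, -42 mm is -0.84, 21 mm is 0.42.

```bash

python3 -c "
from h import *
print(pix('t6',545.5/2.7-.5+80,199.5/2.7-.5+160,10), pix('t6',598.5/2.7-.5+80,121.5/2.7-.5+160,58))"
python3 drive.py '[[85,-0.4,0.2,0,0],[85,-0.84,0.42,0,0],[85,-0.84,0.42,0,0],[85,-0.84,0.42,0,0],[85,-0.84,0.42,0,0]]' >/dev/null
python3 drive.py '[[85,-0.84,0.42,0,0],[85,-0.84,0.42,0,0],[85,-0.84,0.4,0,0],[85,-0.4,0.16,0,0],[85,0,0,0,0]]' >/dev/null
python3 drive.py '[[85,0,0,0,0],[85,0,0,0,0]]' >/dev/null
python3 rem.py 569.2 -51.2 38
```

```text
[515.71196581 -15.33945557  10.        ] [569.1192163  -51.41935123  58.        ]
rem tool [ -1.9   0.4 217.7] turn 0.01 tcp [569.2 -49.5 255.7] F [-0.  -0.3 -0.8] w 85.1 g 0.0 t 21.85 q6 83.0
```

Converted, 40 mm is 0.8, 30 mm is 0.6.

```bash

python3 drive.py '[[85,-0.04,0,0.5,0],[85,0,0,0.8,0],[85,0,0,0.8,0],[85,0,0,0.8,0],[85,0,0,0.6,0]]' >/dev/null
python3 drive.py '[[85,0,0,0.4,0],[85,0,0,0.2,0],[85,0,0,0,0],[85,0,0,0,0]]' >/dev/null
python3 rem.py 569.2 -51.2 38
```

```text
rem tool [ 0.8 -1.7 14.6] turn 0.01 tcp [570.9 -51.9  52.6] F [-0.7  0.4  0.1] w 84.9 g 0.0 t 22.75 q6 82.7
```

Converted, 8 mm is 0.16, 5 mm is 0.1.

```bash

python3 drive.py '[[85,0.012,-0.028,0.16,0],[85,0,0,0.1,0],[85,0,0,0.02,0],[85,0,0,0,0],[85,0,0,0,0]]' >/dev/null
python3 rem.py 569.2 -51.2 38
python3 drive.py '[[50,0,0,0,0],[50,0,0,0,0],[50,0,0,0,0],[50,0,0,0,0],[50,0,0,0,0]]' 40 >/dev/null
python3 drive.py '[[50,0,0,0,0],[50,0,0,0,0],[50,0,0,0,0],[50,0,0,0,0],[50,0,0,0,0]]' >/dev/null
python3 rem.py 569.2 -51.2 38
python3 drive.py '[[50,0,0,-0.04,0],[50,0,0,-0.08,0],[50,0,0,-0.08,0],[50,0,0,0,0],[50,0,0,0,0]]' >/dev/null
python3 rem.py 569.2 -51.2 38
```

```text
rem tool [ 0.9  0.2 -0.2] turn -0.06 tcp [569.  -52.1  37.8] F [-0.4  0.5 -0.5] w 85.0 g 0.0 t 23.25 q6 82.8
rem tool [ 0.8  0.  -0. ] turn -0.05 tcp [569.2 -52.   38. ] F [-0.4  0.   6. ] w 54.8 g 42.3 t 24.25 q6 82.8
rem tool [0.7 0.3 9.6] turn -0.05 tcp [568.9 -52.   47.6] F [-0.7 -0.2 -1.4] w 54.9 g 42.5 t 24.75 q6 82.8
```

Converted, -40 mm is -0.8, -15 mm is -0.3.

```bash

python3 drive.py '[[50,0,0,-0.3,0],[50,0,0,-0.8,0],[50,0,0,-0.8,0],[50,0,0,-0.3,0],[50,-0.24,-0.08,0,0]]' >/dev/null
python3 drive.py '[[50,-0.66,-0.2,0,0],[50,-0.8,-0.26,0,0],[50,-0.8,-0.26,0,0],[50,-0.8,-0.26,0,0],[50,-0.8,-0.26,0,0]]' >/dev/null
python3 drive.py '[[50,-0.7,-0.2,0,0],[50,-0.28,-0.08,0,0],[50,-0.06,-0.02,0,0],[50,0,0,0,0],[50,0,0,0,0]]' >/dev/null
python3 rem.py 497 -312.3 92
python3 -c "
from h import *
cam('wrist','w7')
i=cv2.imread('pics/w7.png');cv2.imwrite('pics/c7.png',cv2.convertScaleAbs(i,alpha=1.3))"
```

```text
rem tool [-2.1  0.2 65. ] turn 0.03 tcp [ 496.8 -310.3  157. ] F [ 0.   0.7 -1.5] w 55.2 g 43.0 t 26.25 q6 55.9
```

View pics/c7.png

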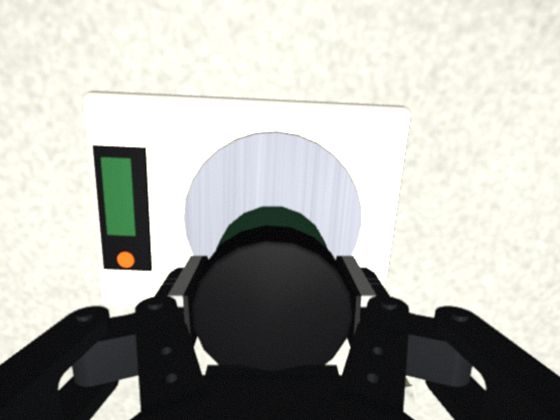

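The pan spans columns 185–361 with its top at row 132. The jar lid is centred near (272,302), so I'll compare both in world coordinates.

Converted, 20 mm is 0.4, 15 mm is 0.3.

```bash
python3 -c "
from h import *
a=pix('w7',185,214,60);b=pix('w7',361,214,60);t=pix('w7',273,132,60);print('pan edges',a.round(1),b.round(1),'mid',((a+b)/2).round(1),'top',t.round(1))
for u,v in [(272,302),(188,302),(355,302)]: print(pix('w7',u,v,177).round(1))"
python3 drive.py '[[50,-0.04,0,0.3,0],[50,0,0,0.4,0],[50,0,0,0.24,0],[50,0,0,0.1,0],[50,0,0,0,0]]' >/dev/null
python3 drive.py '[[50,0,0,0,0],[50,0,0,0,0]]' >/dev/null
python3 rem.py 497 -312.3 92
```

```text
pan edges [ 440.1 -307.3   60. ] [ 557.  -303.2   60. ] mid [ 498.6 -305.2   60. ] top [ 496.6 -252.1   60. ]
[ 497.7 -302.7  177. ]
[ 469.5 -303.7  177. ]
[ 525.6 -301.7  177. ]
rem tool [ 1.7 -0.6 14.5] turn -0.04 tcp [ 497.7 -313.9  106.5] F [ 0.1 -0.7 -0.9] w 55.0 g 43.0 t 27.0 q6 55.7
```

Converted, 4 mm is 0.08, 3 mm is 0.06.

```bash

python3 drive.py '[[50,0.024,0,0.08,0],[50,0,0,0.08,0],[50,0,0,0.06,0],[50,0,0,0,0],[50,0,0,0,0]]' >/dev/null
python3 rem.py 497.3 -312.3 92
python3 drive.py '[[50,0,0,0.02,0],[50,0,0,0.014,0],[50,0,0,0,0]]' >/dev/null
python3 rem.py 497.3 -312.3 92
python3 drive.py '[[50,0,0,0.01,0],[50,0,0,0,0]]' >/dev/null
python3 rem.py 497.3 -312.3 92
```

```text
rem tool [0.1 0.5 2.4] turn -0.05 tcp [ 496.8 -312.4   94.4] F [-0.3 -0.5 -1.7] w 55.0 g 43.0 t 27.5 q6 55.8
rem tool [0.1 0.4 0.9] turn -0.05 tcp [ 496.9 -312.4   92.9] F [ 0.   0.6 -2.4] w 54.8 g 43.0 t 27.8 q6 55.8
rem tool [0.1 0.4 0.4] turn -0.05 tcp [ 496.9 -312.4   92.4] F [-0.   0.1 -1.9] w 55.0 g 43.0 t 28.0 q6 55.8
```

Converted, 0.4 mm is 0.008.

```bash

python3 drive.py '[[50,0,0,0.008,0],[50,0,0,0,0]]' >/dev/null
python3 rem.py 497.3 -312.3 92
python3 drive.py '[[50,0,0,0.008,0],[50,0,0,0,0]]' >/dev/null
python3 rem.py 497.3 -312.3 92
```

```text
rem tool [0.1 0.3 0. ] turn -0.05 tcp [ 497.  -312.5   92. ] F [-0.1 -0.1 -0.5] w 55.3 g 43.1 t 28.2 q6 55.8
rem tool [ 0.2  0.3 -0. ] turn -0.05 tcp [ 497.  -312.5   92. ] F [0.  1.1 1.8] w 54.8 g 43.2 t 28.4 q6 55.8
```

Converted, -40 mm is -0.8, -35 mm is -0.7.

```bash

python3 drive.py '[[58,0,0,0,0],[65,0,0,0,0],[85,0,0,0,0],[85,0,0,0,0],[85,0,0,0,0]]' >/dev/null
python3 drive.py '[[85,0,0,-0.06,0],[85,0,0,-0.24,0],[85,0,0,-0.6,0],[85,0,0,-0.8,0],[85,0,0,-0.8,0]]' >/dev/null
python3 drive.py '[[85,0,0,-0.7,0],[85,0.6,0,-0.2,0],[85,0.8,0,0,0],[85,0.8,0,0,0],[85,0.8,0,0,0]]' >/dev/null
python3 drive.py '[[85,0.8,0,0,0],[85,0,0,0,0],[85,0,0,0,0]]' >/dev/null
python3 rem.py 509.9 287.2 262
python3 -c "
from h import *
cam('top','t8');i=cv2.imread('pics/t8.png')[190:315,385:485];cv2.imwrite('pics/c8.png',cv2.convertScaleAbs(cv2.resize(i,None,fx=4.5,fy=4.5,interpolation=cv2.INTER_CUBIC),alpha=1.2))"
```

```text
rem tool [4.082e+02 3.450e+01 3.000e-01] turn 0.07 tcp [ 490.5 -122.   262.7] F [-0.6 -0.1 -0. ] w 85.1 g 0.0 t 30.2 q6 73.9
```

View pics/c8.png

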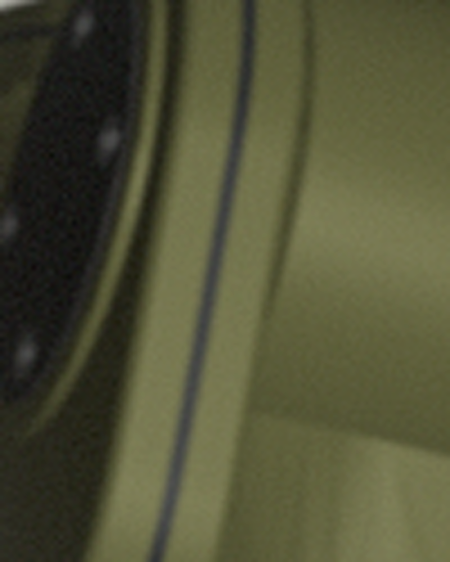

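The arm blocks the view of the pan. I'll move on above the amber bottle and look again from there.

The rows are not in the units I measure in: shifts go in shares of 50 mm and turns go in shares of 180 degrees. I convert before sending: 45 mm is 0.9, 40 mm is 0.8.

```bash

python3 drive.py '[[85,0.4,0.04,0,0],[85,0.8,0.06,0,0],[85,0.9,0.08,0,0],[85,0.9,0.08,0,0],[85,0.9,0.08,0,0]]' >/dev/null
python3 drive.py '[[85,0.9,0.08,0,0],[85,0.9,0.08,0,0],[85,0.9,0.08,0,0],[85,0.8,0.06,0,0],[85,0.5,0.04,0,0]]' >/dev/null
python3 drive.py '[[85,0.2,0,0,0],[85,0,0,0,0],[85,0,0,0,0],[85,0,0,0,0]]' >/dev/null
python3 rem.py 509.9 287.2 103
python3 -c "
from h import *
cam('top','t9');i=cv2.imread('pics/t9.png')[190:315,385:485];cv2.imwrite('pics/c9.png',cv2.convertScaleAbs(cv2.resize(i,None,fx=4.5,fy=4.5,interpolation=cv2.INTER_CUBIC),alpha=1.2))"
```

```text
rem tool [  5.7  -0.3 158.8] turn -0.17 tcp [510.4 281.6 261.8] F [-0.8 -0.4  0.2] w 85.0 g 0.0 t 31.65 q6 117.0
```

View pics/c9.png

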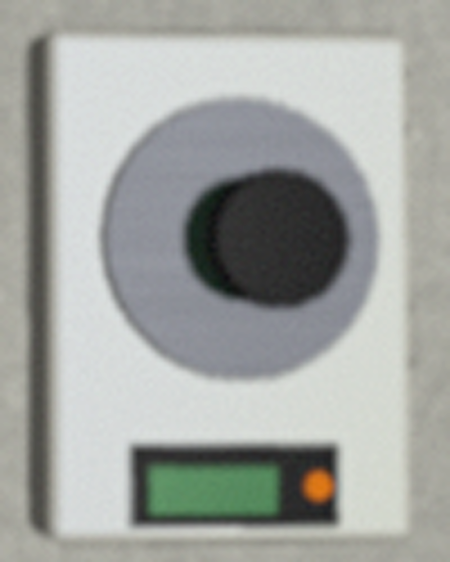

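The jar stands upright on the pan with its lid at (281,238) in the crop. I'll check that position and descend on the amber bottle.

Converted, 40 mm is 0.8, 30 mm is 0.6.

```bash
python3 -c "
from h import *
print(pix('t9',281.5/4.5-.5+385,238.5/4.5-.5+190,112),pix('t9',240.5/4.5-.5+385,239/4.5-.5+190,60))"
python3 drive.py '[[85,0.11,0,0.5,0],[85,0,0,0.8,0],[85,0,0,0.8,0],[85,0,0,0.6,0],[85,0,0,0.26,0]]' >/dev/null
python3 drive.py '[[85,0,0,0.06,0],[85,0,0,0,0],[85,0,0,0,0]]' >/dev/null
python3 rem.py 509.9 287.2 103
```

```text
[ 496.63362727 -311.34556723  112.        ] [ 496.86560209 -311.71061136   60.        ]
rem tool [-1.7 -1.2  9. ] turn -0.08 tcp [511. 289. 112.] F [-0.7 -0.2 -0.3] w 85.2 g 0.0 t 32.5 q6 117.5
```

```bash

python3 drive.py '[[85,-0.024,-0.02,0.08,0],[85,0,0,0.06,0],[85,0,0,0.02,0],[85,0,0,0,0],[85,0,0,0,0]]' >/dev/null
python3 rem.py 509.9 287.2 102.3
python3 drive.py '[[50,0,0,0,0],[50,0,0,0,0],[50,0,0,0,0],[50,0,0,0,0],[50,0,0,0,0]]' 50 >/dev/null
python3 drive.py '[[50,0,0,0,0],[50,0,0,0,0],[50,0,0,0,0],[50,0,0,0,0],[50,0,0,0,0]]' >/dev/null
python3 rem.py 509.9 287.2 102.3
python3 drive.py '[[50,0,0,-0.06,0],[50,0,0,-0.06,0],[50,0,0,-0.08,0],[50,0,0,0,0],[50,0,0,0,0]]' >/dev/null
python3 rem.py 509.9 287.2 102.3
```

```text
rem tool [-0.5  0.9  0.3] turn -0.05 tcp [509.  287.7 102.6] F [-0.3  0.4  0. ] w 85.1 g 0.0 t 33.0 q6 117.5
rem tool [-0.7  0.3  0.7] turn -0.05 tcp [509.5 287.9 103. ] F [1.8 0.  5. ] w 54.3 g 53.4 t 34.0 q6 117.5
rem tool [-0.4  1.1 10.2] turn -0.05 tcp [508.8 287.5 112.5] F [ 0.6  0.9 -1.7] w 53.8 g 52.8 t 34.5 q6 117.5
```

Converted, -40 mm is -0.8, -35 mm is -0.7.

```bash

python3 drive.py '[[50,0,0,-0.3,0],[50,0,0,-0.7,0],[50,0,0,-0.8,0],[50,0,0,-0.8,0],[50,0,0,-0.7,0]]' >/dev/null
python3 drive.py '[[50,-0.3,0,-0.26,0],[50,-0.6,0,0,0],[50,-0.8,0,0,0],[50,-0.8,-0.02,0,0],[50,-0.8,-0.02,0,0]]' >/dev/null
python3 drive.py '[[50,-0.8,-0.02,0,0],[50,-0.8,-0.02,0,0],[50,-0.8,0,0,0],[50,-0.8,0,0,0],[50,-0.6,0,0,0]]' >/dev/null
python3 drive.py '[[50,-0.36,0,0,0],[50,-0.1,0,0,0],[50,0,0,0,0],[50,0,0,0,0]]' >/dev/null
python3 rem.py 518.7 -91.8 110
```

```text
rem tool [ -2.3   1.2 180. ] turn -0.03 tcp [517.7 -89.7 290. ] F [-0.4  0.6 -1.4] w 53.8 g 53.2 t 36.4 q6 78.1
```

Converted, 40 mm is 0.8, 35 mm is 0.7.

```bash

python3 drive.py '[[50,-0.04,0.02,0.4,0],[50,0,0,0.8,0],[50,0,0,0.8,0],[50,0,0,0.7,0],[50,0,0,0.5,0]]' >/dev/null
python3 drive.py '[[50,0,0,0.2,0],[50,0,0,0.04,0],[50,0,0,0,0],[50,0,0,0,0]]' >/dev/null
python3 rem.py 518.7 -91.8 110
```

```text
rem tool [ 0.5 -2.  10.2] turn -0.02 tcp [520.7 -92.2 120.2] F [-0.3  0.4 -1.1] w 54.4 g 53.2 t 37.3 q6 77.9
```

Converted, 4 mm is 0.08, 3 mm is 0.06.

```bash

python3 drive.py '[[50,0.006,-0.03,0.08,0],[50,0,0,0.06,0],[50,0,0,0,0],[50,0,0,0,0]]' >/dev/null
python3 rem.py 518.7 -91.8 110
python3 drive.py '[[50,0,0,0.02,0],[50,0,0,0.014,0],[50,0,0,0,0]]' >/dev/null
python3 rem.py 518.7 -91.8 110
python3 drive.py '[[50,0,0,0.016,0],[50,0,0,0,0]]' >/dev/null
python3 rem.py 518.7 -91.8 110
```

```text
rem tool [0.2 1.  1.6] turn -0.06 tcp [517.7 -92.  111.6] F [ 0.   0.1 -1.7] w 53.9 g 53.2 t 37.7 q6 77.9
rem tool [0.2 0.9 0. ] turn -0.05 tcp [517.8 -92.  110. ] F [0.  0.9 0.6] w 54.1 g 53.3 t 38.0 q6 77.9
rem tool [0.2 0.8 0. ] turn -0.05 tcp [518.  -92.1 110. ] F [-1.2 -0.2  6.2] w 54.0 g 54.0 t 38.2 q6 77.9
```

Amber is seated, so I'll release it, rise, and go for the white bottle.

Converted, -0.8 mm is -0.016.

```bash

python3 drive.py '[[50,0,0,-0.016,0],[65,0,0,0,0],[85,0,0,0,0],[85,0,0,0,0],[85,0,0,0,0]]' >/dev/null
python3 drive.py '[[85,0,0,-0.02,0],[85,0,0,-0.3,0],[85,0,0,-0.6,0],[85,0,0,-0.7,0],[85,0,0,-0.7,0]]' >/dev/null
python3 drive.py '[[85,0,0,-0.6,0],[85,0,0,-0.1,0],[85,0.32,-0.12,0,0],[85,0.74,-0.22,0,0],[85,0.84,-0.26,0,0]]' >/dev/null
python3 drive.py '[[85,0.84,-0.26,0,0],[85,0.84,-0.26,0,0],[85,0.84,-0.26,0,0],[85,0.84,-0.26,0,0],[85,0.84,-0.26,0,0]]' >/dev/null
python3 drive.py '[[85,0.84,-0.2,0,0],[85,0.4,-0.1,0,0],[85,0.1,-0.02,0,0],[85,0,0,0,0],[85,0,0,0,0]]' >/dev/null
python3 rem.py 394.7 277.6 118
```

```text
rem tool [  2.8   1.8 142.1] turn -0.07 tcp [393.2 275.  260.2] F [-0.2 -0.   0.2] w 85.1 g 0.0 t 40.7 q6 123.0
```

Converted, 40 mm is 0.8, 30 mm is 0.6.

```bash
cat > cap.py <<'E'
from h import *
import sys
cam('top','tc')
i=cv2.cvtColor(cv2.imread('pics/tc.png'),cv2.COLOR_BGR2HSV)
def cap(h0,h1,z):
    H=i[...,0].astype(int); m=(((H-h0)%180)<=((h1-h0)%180))&(i[...,1]>140)&(i[...,2]>90); m[:,:215]=0;m[:,350:]=0;m[:180]=0;m[:262]&=True;m[262:]=0
    m=cv2.morphologyEx(m.astype(np.uint8),cv2.MORPH_OPEN,np.ones((7,7)))
    k,l,st,ce=cv2.connectedComponentsWithStats(m)
    for j in range(1,k): print(z,st[j].tolist(),ce[j].round(1),pix('tc',*ce[j],z).round(1))
cap(174,5,160);cap(50,80,165);cap(22,34,155)
E
python3 cap.py
python3 drive.py '[[85,0.056,0.03,0.5,0],[85,0,0,0.8,0],[85,0,0,0.8,0],[85,0,0,0.6,0],[85,0,0,0.12,0]]' >/dev/null
python3 drive.py '[[85,0,0,0.02,0],[85,0,0,0,0],[85,0,0,0,0]]' >/dev/null
python3 rem.py 394.7 277.6 106
```

```text
160 [321, 222, 18, 17, 264] [329.5 230. ] [517.7 -93.  160. ]
165 [266, 218, 32, 31, 815] [281.2 233.3] [512.  -11.5 165. ]
155 [229, 225, 17, 17, 250] [236.9 233.1] [512.3  63.4 155. ]
rem tool [-1.8 -2.1 14.7] turn -0.08 tcp [396.7 279.5 120.7] F [-0.8  0.1  0.6] w 84.4 g 0.0 t 41.55 q6 123.2
```

Amber's cap reads (517.7, −93.0), which matches its coaster. Now the white bottle's grip.

Converted, 8 mm is 0.16, 4 mm is 0.08.

```bash

python3 drive.py '[[85,-0.026,-0.036,0.16,0],[85,0,0,0.08,0],[85,0,0,0.03,0],[85,0,0,0,0],[85,0,0,0,0]]' >/dev/null
python3 rem.py 394.7 277.6 106
python3 drive.py '[[50,0,0,0,0],[50,0,0,0,0],[50,0,0,0,0],[50,0,0,0,0],[50,0,0,0,0]]' >/dev/null
python3 drive.py '[[50,0,0,0,0],[50,0,0,0,0],[50,0,0,0,0],[50,0,0,0,0],[50,0,0,0,0]]' >/dev/null
python3 rem.py 394.7 277.6 106
python3 drive.py '[[50,0,0,-0.06,0],[50,0,0,-0.06,0],[50,0,0,-0.08,0],[50,0,0,0,0],[50,0,0,0,0]]' >/dev/null
python3 rem.py 394.7 277.6 106
```

```text
rem tool [ 0.1  1.2 -0.6] turn -0.04 tcp [393.5 277.5 105.4] F [ 0.3 -0.6  0.4] w 84.9 g 0.0 t 42.05 q6 123.2
rem tool [-0.1  0.7 -0. ] turn -0.05 tcp [394.  277.7 106. ] F [ 0.3 -0.9  5.1] w 52.1 g 52.3 t 43.05 q6 123.2
rem tool [0.2 1.3 9.4] turn -0.05 tcp [393.4 277.4 115.4] F [ 0.2 -0.3 -2.9] w 52.3 g 52.5 t 43.55 q6 123.2
```

Converted, -40 mm is -0.8, -35 mm is -0.7.

```bash

python3 drive.py '[[50,0,0,-0.3,0],[50,0,0,-0.7,0],[50,0,0,-0.8,0],[50,0,0,-0.8,0],[50,0,0,-0.7,0]]' >/dev/null
python3 drive.py '[[50,-0.36,0.14,-0.2,0],[50,-0.74,0.28,0,0],[50,-0.74,0.28,0,0],[50,-0.74,0.28,0,0],[50,-0.74,0.28,0,0]]' >/dev/null
python3 drive.py '[[50,-0.74,0.28,0,0],[50,-0.74,0.28,0,0],[50,-0.74,0.26,0,0],[50,-0.4,0.14,0,0],[50,0,0,0,0]]' >/dev/null
python3 drive.py '[[50,0,0,0,0],[50,0,0,0,0]]' >/dev/null
python3 rem.py 515.3 -15.3 113
```

```text
rem tool [ -0.6   1.2 177.2] turn -0.0 tcp [514.2 -14.8 290.2] F [-0.3  0.6 -1.7] w 52.2 g 53.2 t 45.25 q6 86.3
```

Converted, 40 mm is 0.8, 35 mm is 0.7.

```bash

python3 drive.py '[[50,-0.01,0.02,0.4,0],[50,0,0,0.8,0],[50,0,0,0.8,0],[50,0,0,0.7,0],[50,0,0,0.44,0]]' >/dev/null
python3 drive.py '[[50,0,0,0.2,0],[50,0,0,0.04,0],[50,0,0,0,0],[50,0,0,0,0]]' >/dev/null
python3 rem.py 515.3 -15.3 113
python3 drive.py '[[50,0,-0.02,0.08,0],[50,0,0,0.03,0],[50,0,0,0,0],[50,0,0,0,0]]' >/dev/null
python3 rem.py 515.3 -15.3 113
```

```text
rem tool [ 0.6 -1.8  9.9] turn -0.02 tcp [517.1 -15.8 122.9] F [ 0.2  0.5 -2.1] w 51.8 g 53.1 t 46.15 q6 86.2
rem tool [0.8 0.5 3. ] turn -0.06 tcp [514.8 -16.1 116. ] F [-0.7 -0.1 -2. ] w 52.1 g 53.1 t 46.55 q6 86.2
```

Converted, 1.5 mm is 0.03, 1 mm is 0.02.

```bash

python3 drive.py '[[50,0.012,0,0.03,0],[50,0,0,0.02,0],[50,0,0,0,0]]' >/dev/null
python3 rem.py 515.3 -15.3 113
python3 drive.py '[[50,0,0,0.012,0],[50,0,0,0,0]]' >/dev/null
python3 rem.py 515.3 -15.3 113
python3 drive.py '[[50,0,0,0.012,0],[50,0,0,0,0]]' >/dev/null
python3 rem.py 515.3 -15.3 113
```

```text
rem tool [0.1 0.7 0.2] turn -0.05 tcp [514.6 -15.4 113.2] F [ 1.1  0.3 -2.3] w 52.3 g 53.1 t 46.85 q6 86.3
rem tool [ 0.1  0.5 -0. ] turn -0.05 tcp [514.8 -15.4 113. ] F [-1.7  0.4 -0.5] w 52.0 g 53.3 t 47.05 q6 86.3
rem tool [ 0.1  0.5 -0. ] turn -0.05 tcp [514.8 -15.4 113. ] F [-1.6  0.1  3.8] w 52.1 g 53.8 t 47.25 q6 86.3
```

```bash

python3 drive.py '[[50,0,0,-0.012,0],[65,0,0,0,0],[85,0,0,0,0],[85,0,0,0,0],[85,0,0,0,0]]' >/dev/null
python3 drive.py '[[85,0,0,-0.02,0],[85,0,0,-0.3,0],[85,0,0,-0.6,0],[85,0,0,-0.7,0],[85,0,0,-0.7,0]]' >/dev/null
python3 drive.py '[[85,0,0,-0.6,0],[85,0,0,-0.1,0],[85,0.4,-0.12,0,0],[85,0.74,-0.22,0,0],[85,0.8,-0.26,0,0]]' >/dev/null
python3 drive.py '[[85,0.8,-0.26,0,0],[85,0.8,-0.26,0,0],[85,0.8,-0.26,0,0],[85,0.6,-0.2,0,0],[85,0.2,0,0,0]]' >/dev/null
python3 drive.py '[[85,0,0,0,0],[85,0,0,0,0],[85,0,0,0,0]]' >/dev/null
python3 rem.py 394 277 258
python3 cap.py
python3 -c "
import cv2
i=cv2.imread('pics/tc.png')[165:315,205:490];cv2.imwrite('pics/c10.png',cv2.convertScaleAbs(cv2.resize(i,None,fx=2.8,fy=2.8,interpolation=cv2.INTER_CUBIC),alpha=1.5))"
```

```text
rem tool [ 40.7 -31.9   5.5] turn -0.15 tcp [427.2 237.4 263.6] F [-0.3  0.3 -0.3] w 84.9 g 0.0 t 49.55 q6 117.2
160 [321, 222, 18, 17, 264] [329.5 230. ] [517.7 -93.1 160. ]
165 [276, 224, 15, 15, 196] [282.9 231. ] [515.7 -14.3 165. ]
155 [229, 225, 17, 17, 249] [236.8 233.1] [512.4  63.4 155. ]
```

View pics/c10.png

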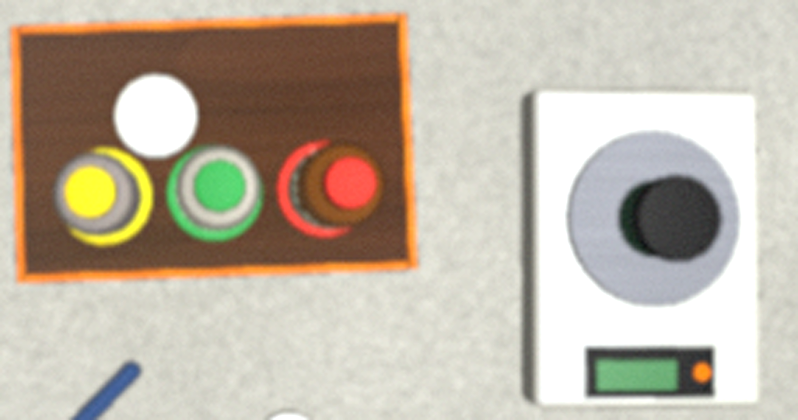

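The final view shows all three bottles upright on their own coasters: yellow cap at (90,192), green at (219,186), red at (350,183). The white-lidded jar is unmoved at (156,116), and the black-lidded jar is centred on the pan at (679,218).

```bash
python3 -c "
from h import *
print(r.sign_off())"
```

```text
the job is handed in; nothing more can be done
None
```

The job is handed in: by the last camera check the black-lidded jar stands centred on the balance pan, the amber and white bottles are back upright on their red and green coasters within about 1 mm, and the white-lidded jar and metal bottle have not moved; the hand-in returned no verdict.

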